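# Lock the bayonet cap of the dye strainer

### The job

Lock the orange cap of the dye strainer: turn it clockwise (seen from above) until it drops into its hidden slots, push it right down against its spring and, holding it down, turn it clockwise a quarter turn to its stop, then let go so that it springs up a little and clicks home. Push its wings with the fingertips as you like. Leave the beaker, jars, brush and wash bottle where they stand.

Things in the scene. Friction and masses are not known exactly. Their poses are not given: they have to be found in the camera images.
- strainer: steel strainer pot, 132 mm foot diameter, fixed to the worktop, with two brass hose ports on opposite sides (reaching 90 mm from its axis, 36 mm up). Origin on its vertical axis at worktop height. The cap turns about this axis.
- collar_top (a point): centre of the top edge of the pot's grey ribbed collar (132 mm diameter, 100 mm up). The collar hides two bayonet slots; their direction has nothing to do with the ports or this frame, differs every time and cannot be seen. They leave the cap 14 degrees of play.
- cap_top (a point): point on the cap's vertical turning axis in its top face; turns and sinks with the cap, z up. The cap is an orange disc, 140 mm diameter, 10 mm thick, that cannot lift off; this face is 140 mm above the worktop at the start. On it stand a central rounded hub (56 mm diameter at its foot, 27 mm tall) and two wings along +x and -x. The face is flat from 30 to 70 mm from the axis: press there.
- wing_a (a point): foot of one wing's middle line, 50 mm from the axis (+x of cap_top), in the cap's top face. Each wing is a straight radial rib, 20 to 66 mm from the axis, 14 mm thick, 32 mm tall above the face. Pushing it sideways turns the cap; friction about 0.1 Nm.
- wing_b (a point): the same point of the opposite wing. At the start the cap's two hidden pins stand on a ledge; turned clockwise from above by 25 to 66 degrees without pressing, the cap drops 6 mm by its own weight into the slots and, still pushed, comes to a hard stop within another 14 degrees.
- cap_lift (a joint): how far the cap has sunk, m: 0 at the start, about 0.006 in the slots, 0.024 at the bottom. From 0.020 down it turns clockwise, some 85 degrees from the slots' stop to a hard stop. Spring 800 N/m: about 11 N of push at 0.020, 14 N at 0.024. Let go at the stop it rises to about 0.014: locked. Let go too early it stays at 0.020 or returns to 0.006. A red neck band is hidden from 0.014 down.
- beaker: loose clear beaker with pink content, 72 mm diameter, 92 mm tall, a bystander; origin under its centre
- jar_black: loose white jar with black cap, 46 mm diameter, 70 mm tall, a bystander; origin under its centre
- jar_yellow: loose white jar with yellow cap, 50 mm diameter, 66 mm tall, a bystander; origin under its centre
- brush: loose grey nail brush, 30 x 85 x 55 mm, a bystander behind the strainer; origin under its centre
- wash: loose white wash bottle with red cap, 62 mm body, 213 mm tall, a bystander behind the strainer; origin under its centre

How it is judged:
On the way:
1. the cap is pushed down against its spring, past 18 mm (value of joint cap_lift above 0.018 m), for 0.1 s.
At the end, for the whole second after the job is handed in: the cap, let go and at rest, stands sunk by 11 to 17 mm: sprung up into its locking notch (about 14 mm), neither in the slots (6 mm) nor pushed in but unlocked (20 mm) (value of joint cap_lift between 0.011 and 0.017 m and velocity of joint cap_lift between -0.01 and 0.01 m/s); the robot touches nothing.
It fails at once if the beaker, a jar, the brush or the wash bottle is moved by more than 30 mm (distance of any of beaker, jar_black, jar_yellow, brush, wash from where it was at the start of the episode above 0.03 m).
It also fails if it takes over 48 s, if anything falls off the work surface, if the arm or the gripper's body presses on something with over 40 N, if the wrist force passes 120 N, or if a joint passes its speed limit or range.

### The arm

A 7-joint arm with a two-finger parallel gripper is mounted at the origin on a cart in front of the work surface, level with it; the furniture and walls round the work are solid. World frame = base frame: x ahead of the robot, y to its left, z up, the work surface at z = 0. Lengths are in m, angles in rad, forces in N, time in s.
With the tool pointing down it reaches from about 0.425 to 0.875 m from the base axis. Payload 4.7 kg.
Tool frame: the origin (TCP) lies at the very end of the fingers, on their centre line; the grasp point (between the pads) lies manip.grasp_offset behind it (manip.grasp_offset is the distance from the TCP to the grasp point, in m); z points along the fingers, y is the line along which they close (so a half turn about z gives the same grasp; the last joint's range is limited). The gripper opens to 87 mm and grips with 3 to 60 N. Pads are 19 mm wide; open, the fingers measure 117 mm over their backs; the gripper's body (75 mm by 190 mm) begins 51 mm behind the grasp point.
Start: joints at [-1.218, 0.321, -0.07, 1.45, 0.023, 1.371, -0.057], TCP at [0.216, 0.613, 0.223] pointing down, gripper open.
Joint ranges: [-2.86, 2.86], [-0.3, 2.09], [-1.38, 1.24], [0.06, 2.45], [-1.56, 4.7], [0.09, 2.05], [-2.69, 2.69]. Speed limits (rad/s): [2.57, 2.57, 3.14, 3.14, 3.14, 3.14, 3.14].

### API

Orientations are given as a unit quaternion [w, x, y, z].
In Python, from rig import manip gives the robot as it stands.
- The arm moves only by the shell command python3 -m creep 'ROWS' [OPENING]. ROWS is JSON, a list of rows, each an object of numbers: "tx", "ty", "tz": the shift along the tool's x, y, z in mm; "twist": the turn about the tool's z in rad. In form: [{"tx": .., "ty": .., "tz": .., "twist": ..}, ...]. A call has exactly 10 rows; each row is the pose to reach, as a shift and turn from the pose commanded when the call began, along the tool's axes at that moment; what a row does not reach only later rows make up. A row lasts 1/10 s, in which the tool goes at most 50 mm and 8.59 degrees, less where a joint would pass 70% of its speed; a pose out of reach is approached as far as the arm can. A call with a gripper value outside its range is refused whole. OPENING is the closure, from 0 (fully open) to 1 (shut), set as the call begins (- or left out, the last holds). The fingers move at their own pace and stop on an object; the grip force is fixed at half the most. Time passes only in rows, so rows that repeat a pose let the fingers close, or fill a call up. It gives the time, the measured TCP pose, the force, the opening and the grip force at its end, in the units of the state.
- manip.state(): the state, without advancing time (a new reading comes with each control period).
- manip.capture(name): name is "side" or "top" or "wrist"; returns (picture, depth): 384x512x3 uint8, red, green, blue; 384x512 float32, m along the optical axis (not along the pixel's ray), 0 where there is no reading.
- manip.calibration(name): a dict with "K" (3x3 intrinsics, pixels), "rvec" (rotation vector, rad) and "tvec" (3), from world to camera coordinates, as OpenCV has them. Camera axes: x right, y down, z forward; pixel columns grow to the right and rows downward; lengths in m; the calibration is good to about 2 mm. A picture is of the moment at which its call begins: read the wrist's pose just before it. calibration takes no time and is no camera call; for the wrist camera it gives the pose at the moment of the call.
- manip.job_done(): hands the job in; it is judged then, once.
The state is a dict: "time_s": time; "joint_pos": joint angles; "qd": joint speeds; "joint_torque": joint torques, N m; "position": TCP position; "tool_rot": TCP orientation; "force": force on the tool from outside, world axes, zero at the start; "torque": the same for the moment, N m; "finger_gap": opening from 0.0 (shut) to 1.0 (fully open); "gripper_force": force on a finger pad.
Only numpy, scipy, OpenCV 4.12 (cv2) and the standard library are available. Lean on these libraries where they do the work, as an engineer would, in place of code of your own. Each camera call takes 0.05 s, during which the arm holds its last target. There are 200 camera calls.

## Working session

There is one attempt and no reset: what is moved stays moved. The work goes in short steps, Python scripts to look and compute and a shell command to move; the robot and the scene stay as the last step left them, time stands still between calls to the robot, and variables do not carry over. Pictures are saved under pics/ and viewed, at most 10 in all, crops included, and the job is handed in when it is done.

```bash
ls; mkdir -p pics
cat > h.py <<'E'
import numpy as np,cv2
from rig import manip
def cal(n):
    c=manip.calibration(n);R=cv2.Rodrigues(np.array(c["rvec"],float))[0]
    return np.array(c["K"]),R,np.array(c["tvec"],float).ravel()
def ray(n,uv,z):
    K,R,t=cal(n);d=R.T@np.linalg.inv(K)@np.array([uv[0],uv[1],1.]);o=-R.T@t
    return o+d*(z-o[2])/d[2]
def cloud(n,dep):
    K,R,t=cal(n);v,u=np.mgrid[:dep.shape[0],:dep.shape[1]]
    p=np.stack([(u-K[0,2])/K[0,0]*dep,(v-K[1,2])/K[1,1]*dep,dep],-1)
    return (p-t)@R
E
python3 - <<'E'
from h import *
s=manip.state();print({k:np.round(v,3) for k,v in s.items()},manip.grasp_offset)
ims=[]
for n in("top","side"):
    im,d=manip.capture(n);np.savez(f"/tmp/{n}.npz",im=im,d=d);ims.append(im)
    K,R,t=cal(n);print(n,-R.T@t)
    P=cloud(n,d);h=cv2.cvtColor(im,cv2.COLOR_RGB2HSV)
    m=(h[...,0]>4)&(h[...,0]<20)&(h[...,1]>150)&(h[...,2]>80)&(d>0)
    q=P[m];print(m.sum(),np.median(q,0) if len(q) else 0, np.percentile(q[:,2],[5,25,50,75,95]) if len(q) else 0)
cv2.imwrite("pics/a.png",cv2.resize(cv2.cvtColor(np.hstack(ims),cv2.COLOR_RGB2BGR),(800,300)))
cv2.imwrite("pics/top.png",cv2.cvtColor(ims[0],cv2.COLOR_RGB2BGR))
E
```

```text
pics
{'time_s': np.float64(0.0), 'joint_pos': array([-1.218,  0.322, -0.07 ,  1.452,  0.023,  1.371, -0.057]), 'qd': array([ 0.001, -0.001,  0.001,  0.   ,  0.001,  0.002, -0.   ]), 'joint_torque': array([ 0.0000e+00, -4.9129e+01, -4.0400e-01, -3.1253e+01, -6.4000e-02,
        4.3000e-02,  0.0000e+00]), 'position': array([0.216, 0.613, 0.221]), 'tool_rot': array([-0.   ,  0.169,  0.986, -0.001]), 'force': array([ 0.427, -0.069,  0.503]), 'torque': array([ 0.011,  0.012, -0.043]), 'gripper_force': np.float64(0.0), 'finger_gap': np.float64(1.002)} 0.0187
top [ 0.43908183 -0.1941144   1.16277329]
2493 [ 0.5197283  -0.08304142  0.14072137] [0.13562083 0.13892161 0.14072137 0.15729544 0.17100181]
side [0.53820981 0.66803787 0.76859127]
1942 [ 0.51398512 -0.05899567  0.13955504] [0.13580191 0.13837214 0.13955504 0.14484813 0.17021355]
```

View pics/a.png

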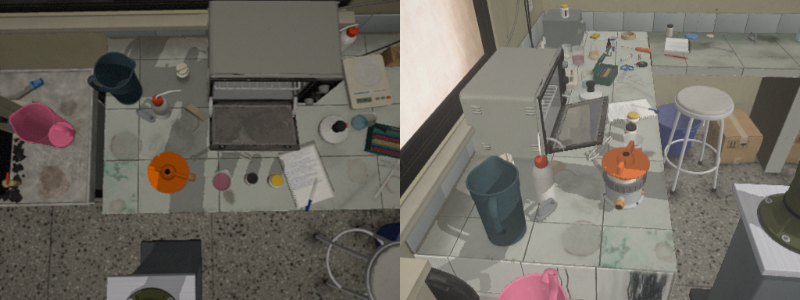

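View pics/top.png

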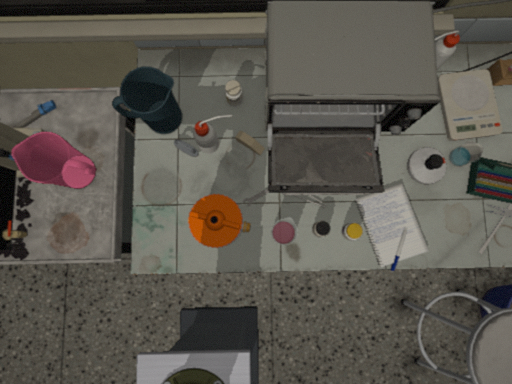

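The top view shows the orange cap at (216,221), with wings roughly left and right. The beaker is at (283,232), the jars at (321,228) and (353,231), and the wash bottle and brush are behind at (205,135) and (249,143). The arm is out of view.

Run:
```python
from h import *
for n in("top","side"):
    z=np.load(f"/tmp/{n}.npz");im,d=z["im"],z["d"];P=cloud(n,d);h=cv2.cvtColor(im,cv2.COLOR_RGB2HSV)
    m=((h[...,0]>4)&(h[...,0]<20)&(h[...,1]>150)&(h[...,2]>80)).astype(np.uint8)
    k,l,st,ce=cv2.connectedComponentsWithStats(m)
    i=1+np.argmin(np.abs(ce[1:]-(np.array([216,221]) if n=="top" else ce[1+np.argmax(st[1:,4])])).sum(1))
    cs=cv2.findContours((l==i).astype(np.uint8),0,1)[0][0]
    (c,r)=cv2.minEnclosingCircle(cs)
    f=(l==i)&(d>0)&(P[...,2]>.132)&(P[...,2]<.145);q=P[f][:,:2].astype(np.float32)
    print(n,cv2.minEnclosingCircle(q),ce[i],ray(n,ce[i],.14), "z",np.median(P[f][:,2]))
    c0=np.array(cv2.minEnclosingCircle(q)[0])
    w=P[(l==i)&(P[...,2]>.16)];rr=w[:,:2]-c0;rad=np.linalg.norm(rr,axis=1)
    w=rr[(rad>.035)&(rad<.075)];a=np.arctan2(w[:,1],w[:,0])
    print(len(w),"wing ang",np.degrees(np.angle(np.exp(2j*a).mean())/2),np.round(np.degrees(a[::8])))
    w=P[(l==i)&(P[...,2]>.164)];print("hub",len(w),w.mean(0))
    if n=="top":
        for nm,uv,zz in(("beaker",(283,232),.05),("jb",(321,228),.07),("wash",(203,129),.21),("brush",(249,143),.05)):print(nm,ray(n,uv,zz))
    x,y,w_,h_=st[i][:4];cv2.imwrite(f"pics/c{n}.png",cv2.resize(cv2.cvtColor(im[y-25:y+h_+25,x-25:x+w_+45],cv2.COLOR_RGB2BGR),None,fx=5,fy=5,interpolation=2))
```

```text
top ((0.5150224566459656, -0.07968585193157196), 0.07070869207382202) [214.95358456 220.28584559] [ 0.51499697 -0.0804477   0.14      ] z 0.13979752880204988
133 wing ang 73.35466048507077 [  68.   68.   72.   62.   72.   77.   80.   81. -102. -105. -100. -104.
 -113. -106. -111. -105. -108.]
hub 306 [ 0.51226221 -0.08621681  0.20828586]
beaker [ 0.4849583  -0.26289495  0.05      ]
jb [ 0.49323761 -0.36771982  0.07      ]
wash [ 0.74046558 -0.05847523  0.21      ]
brush [ 0.74611393 -0.17051829  0.05      ]
side ((0.5127660036087036, -0.07499805837869644), 0.07007764279842377) [288.37553191 208.90159574] [ 0.51275882 -0.06687992  0.14      ] z 0.13904514564480855
109 wing ang 73.79344922934301 [-103. -110. -102. -112.   66.   78.   81.   67.   68.   67.   82.   81.
   67.   72.]
hub 213 [ 0.51703006 -0.03048694  0.1970272 ]
```

View pics/ctop.png

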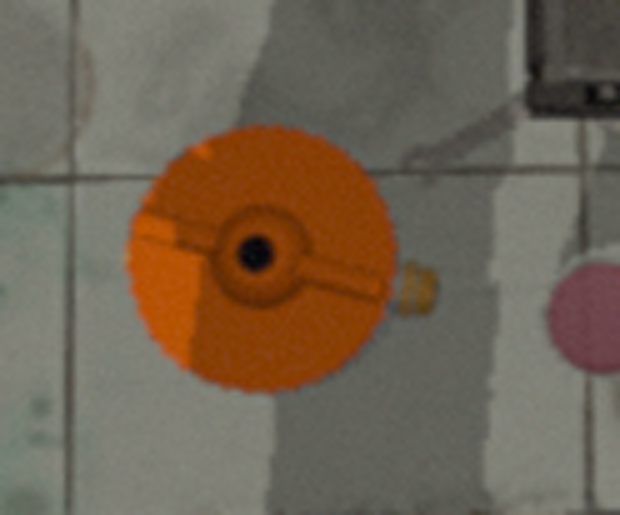

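```bash
python3 - <<'E'
from h import *
for n in("top","side"):
    z=np.load(f"/tmp/{n}.npz");P=cloud(n,z["d"]).reshape(-1,3);P=P[(z["d"]>0).ravel()]
    r=np.hypot(P[:,0]-.514,P[:,1]+.0775);m=(P[:,2]>.18)&(P[:,2]<.45);i=np.argsort(r[m])[:3];print(n,P[m][i],r[m][i])
    m=(P[:,2]>.17)&(P[:,1]>.02)&(P[:,1]<.6)&(P[:,0]<.62)&(P[:,0]>.15);print(m.sum(),P[m][:5])
E
python3 -m creep '[{"tx":-20,"ty":-22},{"tx":-52,"ty":-56},{"tx":-85,"ty":-92},{"tx":-118,"ty":-127},{"tx":-150,"ty":-162},{"tx":-183,"ty":-198},{"tx":-216,"ty":-233},{"tx":-249,"ty":-269},{"tx":-275,"ty":-297},{"tx":-285,"ty":-308}]' 0
```

```text
top [[ 0.75700037 -0.04692262  0.18367106]
 [ 0.75732351 -0.04799928  0.19090525]
 [ 0.75800461 -0.04889595  0.19694129]] [0.24491664 0.24510533 0.24567548]
0 []
side [[ 0.75472665 -0.04562686  0.18159544]
 [ 0.75593134 -0.05063528  0.20017566]
 [ 0.7557602  -0.04795405  0.19667613]] [0.24282755 0.24341833 0.24355894]
0 []validation failed for argument at $[0]...
```

```bash
python3 -m creep '[{"tx":-20,"ty":-22,"tz":0,"twist":0},{"tx":-52,"ty":-56,"tz":0,"twist":0},{"tx":-85,"ty":-92,"tz":0,"twist":0},{"tx":-118,"ty":-127,"tz":0,"twist":0},{"tx":-150,"ty":-162,"tz":0,"twist":0},{"tx":-183,"ty":-198,"tz":0,"twist":0},{"tx":-216,"ty":-233,"tz":0,"twist":0},{"tx":-249,"ty":-269,"tz":0,"twist":0},{"tx":-275,"ty":-297,"tz":0,"twist":0},{"tx":-285,"ty":-308,"tz":0,"twist":0}]' 0
```

```text
time_s: 1.1
position: [0.3839, 0.2237, 0.2225]
tool_rot: [0.0, 0.171, 0.985, -0.0]
force: [0.2, 0.3, -0.0]
finger_gap: 1.001
gripper_force: 0.0
```

```bash
python3 -m creep '[{"tx":-20,"ty":-22,"tz":0,"twist":-0.06},{"tx":-52,"ty":-56,"tz":0,"twist":-0.15},{"tx":-85,"ty":-92,"tz":0,"twist":-0.24},{"tx":-118,"ty":-127,"tz":0,"twist":-0.33},{"tx":-150,"ty":-162,"tz":0,"twist":-0.42},{"tx":-183,"ty":-198,"tz":0,"twist":-0.49},{"tx":-210,"ty":-227,"tz":0,"twist":-0.49},{"tx":-221,"ty":-238,"tz":0,"twist":-0.49},{"tx":-224,"ty":-240,"tz":0,"twist":-0.49},{"tx":-224,"ty":-240,"tz":0,"twist":-0.49}]' 0
python3 - <<'E'
from h import *
im,d=manip.capture("wrist");P=cloud("wrist",d)
h=cv2.cvtColor(im,cv2.COLOR_RGB2HSV)
m=(h[...,0]>4)&(h[...,0]<20)&(h[...,1]>150)&(d>0)
f=m&(P[...,2]>.134)&(P[...,2]<.146);print(f.sum(),cv2.minEnclosingCircle(P[f][:,:2].astype(np.float32)))
w=P[m&(P[...,2]>.162)];print(len(w),w.mean(0))
cv2.imwrite("pics/w1.png",cv2.cvtColor(im,cv2.COLOR_RGB2BGR))
print(manip.state()["joint_pos"].round(3))
E
```

```text
time_s: 2.1
position: [0.514, -0.072, 0.2221]
tool_rot: [-0.0, -0.076, 0.997, 0.0]
force: [-0.3, 0.1, 0.0]
finger_gap: 1.001
gripper_force: 0.0
13066 ((0.5129910111427307, -0.07740897685289383), 0.07128315418958664)
7584 [ 0.49660565 -0.06334327  0.25052143]
[-0.574  0.032  0.681  1.795 -0.022  1.323  1.836]
```

View pics/w1.png

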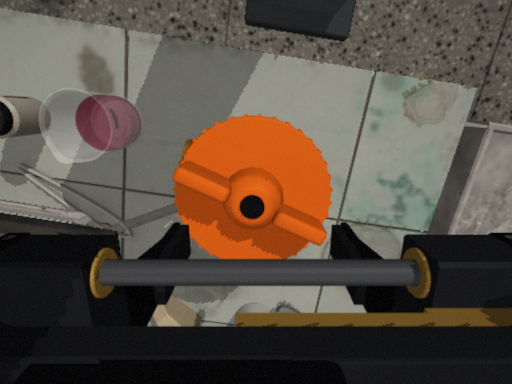

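The wrist view shows the cap centred at (252,190), with its wings about 25° off the finger line. The axis measures (0.513, -0.077).

```bash
python3 -m creep '[{"tx":0,"ty":0,"tz":5,"twist":-0.1},{"tx":0,"ty":0,"tz":20,"twist":-0.15},{"tx":0,"ty":0,"tz":35,"twist":-0.15},{"tx":0,"ty":0,"tz":40,"twist":-0.15},{"tx":0,"ty":0,"tz":40,"twist":-0.15},{"tx":0,"ty":0,"tz":40,"twist":-0.15},{"tx":0,"ty":0,"tz":40,"twist":-0.15},{"tx":0,"ty":0,"tz":40,"twist":-0.15},{"tx":0,"ty":0,"tz":40,"twist":-0.15},{"tx":0,"ty":0,"tz":40,"twist":-0.15}]'
```

```text
time_s: 3.15
position: [0.5141, -0.073, 0.1828]
tool_rot: [0.0, -0.15, 0.989, 0.0]
force: [0.8, -0.7, 0.5]
finger_gap: 0.997
gripper_force: 0.0
```

```bash
python3 -m creep '[{"tx":2,"ty":-3.5,"tz":0,"twist":0},{"tx":2,"ty":-3.5,"tz":10,"twist":0},{"tx":2,"ty":-3.5,"tz":25,"twist":0},{"tx":2,"ty":-3.5,"tz":36,"twist":0},{"tx":2,"ty":-3.5,"tz":36,"twist":0},{"tx":2,"ty":-3.5,"tz":36,"twist":0},{"tx":2,"ty":-3.5,"tz":36,"twist":0.08},{"tx":2,"ty":-3.5,"tz":36,"twist":0.16},{"tx":2,"ty":-3.5,"tz":36,"twist":0.24},{"tx":2,"ty":-3.5,"tz":36,"twist":0.24}]'
```

```text
time_s: 4.15
position: [0.5138, -0.077, 0.1473]
tool_rot: [0.001, -0.031, 1.0, -0.0]
force: [-0.1, -0.5, 0.6]
finger_gap: 1.0
gripper_force: 0.0
```

```bash
python3 -m creep '[{"tx":0,"ty":0,"tz":0,"twist":0.06},{"tx":0,"ty":0,"tz":0,"twist":0.12},{"tx":0,"ty":0,"tz":0,"twist":0.18},{"tx":0,"ty":0,"tz":0,"twist":0.24},{"tx":0,"ty":0,"tz":0,"twist":0.3},{"tx":0,"ty":0,"tz":0,"twist":0.36},{"tx":0,"ty":0,"tz":0,"twist":0.42},{"tx":0,"ty":0,"tz":0,"twist":0.48},{"tx":0,"ty":0,"tz":0,"twist":0.54},{"tx":0,"ty":0,"tz":0,"twist":0.6}]'
cat > st.py <<'E'
from h import *
s=manip.state();q=s["tool_rot"];print("t",s["time_s"],"yaw",np.degrees(2*np.arctan2(q[2],q[1]))-90,"F",s["force"],"T",s["torque"],"p",s["position"].round(4) if hasattr(s["position"],"round") else s["position"],"q7",s["joint_pos"][6])
E
python3 st.py
```

```text
time_s: 5.15
position: [0.5146, -0.0775, 0.1474]
tool_rot: [0.002, 0.266, 0.964, -0.0]
force: [3.1, -1.9, -1.8]
finger_gap: 1.001
gripper_force: 2.3
t 5.15 yaw 59.130018165237544 F [ 3.09725563 -1.93029118 -1.8279808 ] T [-0.2784334  -0.61940717  0.21000075] p [ 0.5146 -0.0775  0.1474] q7 1.2043562156773036
```

```bash
python3 -m creep '[{"tx":0,"ty":0,"tz":0,"twist":0.04},{"tx":0,"ty":0,"tz":0,"twist":0.08},{"tx":0,"ty":0,"tz":0,"twist":0.12},{"tx":0,"ty":0,"tz":0,"twist":0.16},{"tx":0,"ty":0,"tz":0,"twist":0.2},{"tx":0,"ty":0,"tz":0,"twist":0.24},{"tx":0,"ty":0,"tz":0,"twist":0.28},{"tx":0,"ty":0,"tz":0,"twist":0.32},{"tx":0,"ty":0,"tz":0,"twist":0.36},{"tx":0,"ty":0,"tz":0,"twist":0.4}]'
cat >> st.py <<'E'
im,d=manip.capture("side");P=cloud("side",d);h=cv2.cvtColor(im,cv2.COLOR_RGB2HSV)
m=(h[...,0]>4)&(h[...,0]<20)&(h[...,1]>150)&(d>0);r=np.hypot(P[...,0]-.513,P[...,1]+.077)
f=m&(r<.069)&(r>.03)&(P[...,2]>.1)&(P[...,2]<.147)
w=P[m&(r>.035)&(r<.068)&(P[...,2]>.142)&(P[...,2]<.18)];a=np.arctan2(w[:,1]+.077,w[:,0]-.513)
print("cap z",np.percentile(P[f][:,2],[25,50,75]),f.sum(),"wing",np.degrees(np.angle(np.exp(2j*a).mean())/2),len(w))
cv2.imwrite("pics/s%.0f.png"%(s["time_s"]*100),cv2.resize(cv2.cvtColor(im[120:270,210:370],cv2.COLOR_RGB2BGR),None,fx=3.5,fy=3.5))
E
python3 st.py
```

```text
time_s: 6.15
position: [0.5139, -0.0779, 0.1472]
tool_rot: [0.001, 0.452, 0.892, -0.0]
force: [1.2, -2.0, 0.1]
finger_gap: 1.0
gripper_force: 1.0
t 6.15 yaw 36.22266293142401 F [ 1.16487577 -2.02076446  0.12932247] T [-0.53769256 -0.22442586  0.1344053 ] p [ 0.5139 -0.0779  0.1472] q7 0.8088944478676161
cap z [0.13156013 0.13262356 0.13360667] 1075 wing 12.699447617202367 189
```

```bash
python3 -m creep '[{"tx":0,"ty":0,"tz":0,"twist":0.03},{"tx":0,"ty":0,"tz":0,"twist":0.06},{"tx":0,"ty":0,"tz":0,"twist":0.09},{"tx":0,"ty":0,"tz":0,"twist":0.12},{"tx":0,"ty":0,"tz":0,"twist":0.14},{"tx":0,"ty":0,"tz":0,"twist":0.14},{"tx":0,"ty":0,"tz":0,"twist":0.14},{"tx":0,"ty":0,"tz":0,"twist":0.14},{"tx":0,"ty":0,"tz":0,"twist":0.14},{"tx":0,"ty":0,"tz":0,"twist":0.14}]'
python3 st.py
```

```text
time_s: 7.2
position: [0.5142, -0.0784, 0.1471]
tool_rot: [0.002, 0.508, 0.861, -0.002]
force: [1.9, -6.5, 0.8]
finger_gap: 0.997
gripper_force: 43.7
t 7.2 yaw 28.90825309279377 F [ 1.85429481 -6.46253628  0.815751  ] T [-1.47309972 -0.72851926  4.21558729] p [ 0.5142 -0.0784  0.1471] q7 0.677875556750648
cap z [0.13154193 0.13247935 0.13336376] 1106 wing 7.195529486261036 183
```

```bash
python3 -m creep '[{"tx":0,"ty":0,"tz":0,"twist":-0.06},{"tx":0,"ty":0,"tz":4,"twist":-0.06},{"tx":0,"ty":0,"tz":8,"twist":-0.06},{"tx":0,"ty":0,"tz":12,"twist":-0.06},{"tx":0,"ty":0,"tz":16,"twist":-0.06},{"tx":0,"ty":0,"tz":20,"twist":-0.06},{"tx":0,"ty":0,"tz":24,"twist":-0.06},{"tx":0,"ty":0,"tz":28,"twist":-0.06},{"tx":0,"ty":0,"tz":31,"twist":-0.06},{"tx":0,"ty":0,"tz":31,"twist":-0.06}]'
python3 st.py
```

```text
time_s: 8.25
position: [0.5137, -0.0783, 0.1168]
tool_rot: [0.001, 0.489, 0.872, -0.0]
force: [-2.5, -4.6, 12.0]
finger_gap: 0.999
gripper_force: 8.5
t 8.25 yaw 31.47015647944764 F [-2.53451314 -4.62283384 11.95416355] T [-1.20394877  0.77071984  0.08663216] p [ 0.5137 -0.0783  0.1168] q7 0.755933957897671
cap z [0.11475771 0.11584775 0.1173673 ] 1134 wing 8.609754419810734 59
```

```bash
python3 -m creep '[{"tx":0,"ty":0,"tz":1.5,"twist":0},{"tx":0,"ty":0,"tz":2,"twist":0.06},{"tx":0,"ty":0,"tz":2,"twist":0.14},{"tx":0,"ty":0,"tz":2,"twist":0.22},{"tx":0,"ty":0,"tz":2,"twist":0.3},{"tx":0,"ty":0,"tz":2,"twist":0.38},{"tx":0,"ty":0,"tz":2,"twist":0.46},{"tx":0,"ty":0,"tz":2,"twist":0.54},{"tx":0,"ty":0,"tz":2,"twist":0.62},{"tx":0,"ty":0,"tz":2,"twist":0.7}]'
python3 st.py
```

```text
time_s: 9.3
position: [0.5139, -0.0784, 0.1162]
tool_rot: [0.0, 0.759, 0.651, 0.0]
force: [-5.1, -4.8, 20.2]
finger_gap: 1.0
gripper_force: 12.2
t 9.3 yaw -8.837581320341556 F [-5.10388291 -4.76275548 20.23630276] T [-1.12246763  1.64524162  0.09787264] p [ 0.5139 -0.0784  0.1162] q7 0.07093080049754877
cap z [0.1143137  0.11540593 0.11682447] 1297 wing -30.058794694548943 90
```

```bash
python3 -m creep '[{"tx":0,"ty":0,"tz":0,"twist":0.08},{"tx":0,"ty":0,"tz":0,"twist":0.16},{"tx":0,"ty":0,"tz":0,"twist":0.24},{"tx":0,"ty":0,"tz":0,"twist":0.32},{"tx":0,"ty":0,"tz":0,"twist":0.4},{"tx":0,"ty":0,"tz":0,"twist":0.48},{"tx":0,"ty":0,"tz":0,"twist":0.56},{"tx":0,"ty":0,"tz":0,"twist":0.64},{"tx":0,"ty":0,"tz":0,"twist":0.7},{"tx":0,"ty":0,"tz":0,"twist":0.74}]'
python3 st.py
```

```text
time_s: 10.35
position: [0.5139, -0.0785, 0.1162]
tool_rot: [0.0, 0.943, 0.332, 0.001]
force: [-6.0, -4.4, 22.3]
finger_gap: 1.002
gripper_force: 12.8
t 10.35 yaw -51.184872638181254 F [-6.00819198 -4.37193228 22.30820051] T [-1.11513335  1.43246633  0.06696333] p [ 0.5139 -0.0785  0.1162] q7 -0.6445176509574043
cap z [0.1141334  0.11522185 0.11640301] 1090 wing -73.0078603147841 70
```

```bash
python3 -m creep '[{"tx":0,"ty":0,"tz":0,"twist":0.03},{"tx":0,"ty":0,"tz":0,"twist":0.06},{"tx":0,"ty":0,"tz":0,"twist":0.09},{"tx":0,"ty":0,"tz":0,"twist":0.12},{"tx":0,"ty":0,"tz":0,"twist":0.15},{"tx":0,"ty":0,"tz":0,"twist":0.16},{"tx":0,"ty":0,"tz":0,"twist":0.16},{"tx":0,"ty":0,"tz":0,"twist":0.16},{"tx":0,"ty":0,"tz":0,"twist":0.16},{"tx":0,"ty":0,"tz":0,"twist":0.16}]'
python3 st.py
```

```text
time_s: 11.4
position: [0.5137, -0.0778, 0.1162]
tool_rot: [0.005, 0.961, 0.276, -0.003]
force: [-6.6, -11.8, 24.0]
finger_gap: 1.002
gripper_force: 122.4
t 11.4 yaw -57.991895748625645 F [ -6.58923219 -11.76635577  24.04523406] T [-1.12859567  2.25009662 11.46212317] p [ 0.5137 -0.0778  0.1162] q7 -0.7721610697410926
cap z [0.11423357 0.1152177  0.11624451] 1091 wing -78.23389900217165 75
```

```bash
python3 -m creep '[{"tx":0,"ty":0,"tz":0,"twist":-0.02},{"tx":0,"ty":0,"tz":0,"twist":-0.03},{"tx":0,"ty":0,"tz":-4,"twist":-0.03},{"tx":0,"ty":0,"tz":-8,"twist":-0.03},{"tx":0,"ty":0,"tz":-12,"twist":-0.03},{"tx":0,"ty":0,"tz":-16,"twist":-0.05},{"tx":0,"ty":0,"tz":-20,"twist":-0.12},{"tx":0,"ty":0,"tz":-24,"twist":-0.18},{"tx":0,"ty":0,"tz":-24,"twist":-0.18},{"tx":0,"ty":0,"tz":-24,"twist":-0.18}]'
python3 st.py
```

```text
time_s: 12.45
position: [0.5126, -0.076, 0.137]
tool_rot: [-0.001, 0.939, 0.343, -0.0]
force: [0.0, -0.8, 0.6]
finger_gap: 0.997
gripper_force: 0.0
t 12.45 yaw -49.85000402078388 F [ 0.04469925 -0.79798006  0.62578002] T [-0.10000228  0.10246185  0.0088542 ] p [ 0.5126 -0.076   0.137 ] q7 -0.65282505317051
cap z [0.12417375 0.125165   0.1261501 ] 1090 wing -75.47672722486666 117
```

The cap now reads 14 mm sunk, so it is locked. I'll lift clear.

```bash
python3 -m creep '[{"tx":0,"ty":0,"tz":-10,"twist":0},{"tx":0,"ty":0,"tz":-25,"twist":0},{"tx":0,"ty":0,"tz":-45,"twist":0},{"tx":0,"ty":0,"tz":-65,"twist":0},{"tx":0,"ty":0,"tz":-80,"twist":0},{"tx":0,"ty":0,"tz":-85,"twist":0},{"tx":0,"ty":0,"tz":-85,"twist":0},{"tx":0,"ty":0,"tz":-85,"twist":0},{"tx":0,"ty":0,"tz":-85,"twist":0},{"tx":0,"ty":0,"tz":-85,"twist":0}]'
python3 st.py; ls -t pics | head -1 | xargs -I{} cp pics/{} pics/fin.png
```

```text
time_s: 13.5
position: [0.5127, -0.0769, 0.2218]
tool_rot: [-0.0, 0.939, 0.344, -0.001]
force: [-0.3, -0.6, -0.8]
finger_gap: 1.001
gripper_force: 0.0
t 13.5 yaw -49.7371511616477 F [-0.3254675  -0.60730954 -0.84020965] T [-0.07038179  0.14891431  0.00332288] p [ 0.5127 -0.0769  0.2218] q7 -0.7336349836697957
cap z [0.12430694 0.12528819 0.12613934] 1421 wing -75.65385293432047 144
```

View pics/fin.png

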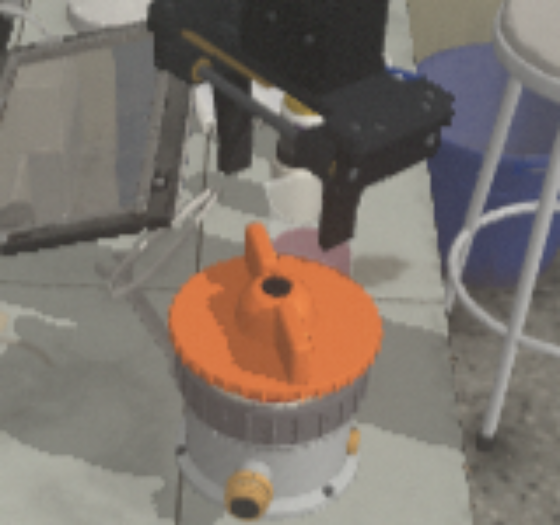

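The picture shows the cap at (275,325) sitting low on the collar with no red band visible. The gripper is clear above it.

```bash
python3 -c "
from rig import manip
print(manip.job_done())"
```

```text
the job is handed in; nothing more can be done
None
```

The cap is locked: it was pushed to the bottom, turned to its stop and let go, and it now stands about 14 mm down; the gripper is clear, no contact with the bystanders was seen, and the job was handed in at about 13.6 s (no verdict returned).

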